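Set the inspection camera's boom over the model tower

ROBOT

A 6-joint arm with a two-finger parallel gripper is mounted at the origin on the work surface. World frame = base frame: x ahead of the robot, y to its left, z up, the work surface at z = 0. Lengths are in m, angles in rad, forces in N, time in s.
With the tool pointing down it reaches from about 0.4 to 0.825 m from the base axis. Payload 7 kg.
Tool frame: the origin (TCP) lies between the finger pads; the fingertips stand ahead of it and the grasp point (between the pads) lies 5 mm behind it (tcp_to_tips is the z of the fingertips in the tool frame, in m); z points along the fingers, x is the direction in which the jaws open and shut, and the axes are right-handed (so a half turn about z gives the same grasp; the last joint's range is limited). The gripper opens to 88 mm and grips with 3 to 60 N. Pads are 19 mm wide; open, the fingers measure 130 mm over their backs; the gripper's body (78 mm by 193 mm) begins 47 mm behind the grasp point.
Start: joints at [-0.912, 0.359, 0.012, 0, -1.224, -0.288], TCP at [0.245, -0.629, 0.241] pointing down, gripper open.
Joint ranges: [-3.07, 3.07], [-1.43, 2.12], [-1.02, 1.25], [-3.03, 1.67], [-3.05, -0], [-3.03, 3.03]. Speed limits (rad/s): [2.39, 2.39, 3.01, 3.14, 3.14, 3.14].

INTERFACE

Orientations are given as a rotation vector (axis times angle).
In Python, from workcell import * gives the robot as it stands.
- The arm moves only by the tool drive_tool, never from a script. Its arguments are lists of equal length, an entry for each row: "dp": the shift along the tool's x, y, z in mm, a list of three; "angular": the turn, a rotation vector about the tool's x, y, z in rad, a list of three. A call has exactly 5 rows; each row shifts and turns the pose as measured when the row begins, along the tool's axes as they then stand; what a row does not reach is not made up. A row lasts 1/12 s, in which the tool goes at most 41.7 mm and 7.16 degrees, less where a joint would pass 70% of its speed; a pose out of reach is approached as far as the arm can. A call is refused whole if a number of a shift passes 41.7 or a number of a turn 0.125, either way. A call with a gripper value outside its range is refused whole. "fingers" is the finger opening in mm, from 0 to 87.6, set as the call begins (left out, the last holds). The fingers move at their own pace and stop on an object; the grip force is fixed at half the most. Time passes only in rows, so rows that do not move let the fingers close, or fill a call up. It gives the time, the measured TCP pose, the force and the opening at its end, in the units of the state.
- sense(): the state, without advancing time (a new reading comes with each control period).
- grab_frame(name): name is "scene" or "top"; returns the picture (420x560x3 uint8, red, green, blue); there is no depth.
- camera_info(name): a dict with "vertical_fov" (degrees; the focal length in pixels is half the picture's height over the tangent of half this angle, whatever the lens; pixels are square), "cx", "cy" (the principal point, pixels), "T" (4x4, takes a point from camera to world coordinates). Camera axes: x right, y up, looking along -z (the intrinsics and any distortion apply to the point x, -y, -z); pixel columns grow to the right and rows downward; lengths in m; the calibration is good to about 2 mm. A picture is of the moment at which its call begins. camera_info takes no time and is no camera call.
- close_job(): hands the job in, once; it reports no verdict.
Trained networks look in the newest picture that a camera, given by its name, has taken for a name from the list of things; names that differ only in an ending like _2 or _b are one class to them, and where a whole thing is asked for, a point or a joint stands for the part that bears it (a point fixed in the world has none). Each returns a list of dicts, best first, with "confidence" (0 to 1); they miss things now and then, are a little off and sometimes report something else, mostly with a low value. They report only what shows in the picture. A call takes as long as a camera call.
- spot_in(camera, target): "pixel" ([column, row] in pixels, amid what is visible of it).
The state is a dict: "time_s": time; "joint_pos": joint angles; "qd": joint speeds; "joint_torque": joint torques, N m; "position": TCP position; "orientation": TCP orientation; "contact_force": force on the tool from outside, world axes, zero at the start; "ft_torque": the same for the moment, N m; "width": finger opening in m.
Only numpy, scipy, OpenCV 4.12 (cv2) and the standard library are available. Lean on these libraries where they do the work, as an engineer would, in place of code of your own. Each camera call takes 0.05 s, during which the arm holds its last target.

TASK

Bring the inspection camera over the control tower of the airfield model: take the boom by its end grip, squeeze in the lock button on the grip's side to free the telescoping arm, draw the arm out to its 100 mm mark (the third long line, counting the zero line nearest the grip) at the collar's front edge, and swing the boom so that the camera is above the tower. Finish while still holding the grip steady there, button squeezed in, so that I can tighten the collar screw; do not let go. Keep off the model and leave the other things on the bench where they are.

Things in the scene. Friction and masses are not known exactly. Their poses are not given: they have to be found in the camera images.
- grip_centre (a point): centre of the boom's end grip, a black block 62 mm along the boom, 32 mm across, 44 mm high, on the boom's axis 225 mm above the bench; pinch it across the boom from above, one finger on the lock button, the other on the ribbed side opposite. The camera (26 mm barrel) hangs straight under it, down to 53 mm below this point. Axes: x back along the boom to the post, y to the button's side, z up.
- collar_edge (a point): on the boom's axis, at the front edge (grip side) of the collar at the outer tube's mouth; same axes as grip_centre, and the post's axis, about which the boom swings freely (0.15 N m of friction, no stop near), lies 172 mm from here along +x. The collar is a 32 mm square block, 22 mm long, with a thumb screw on the side away from the button; the arm, a 16 mm square tube, slides out of it.
- mark_100 (a point): the 100 mm line on top of the sliding tube, 8 mm above its axis and 143 mm from the grip's centre towards the post; inside the outer tube until the arm is drawn out. Short lines every 10 mm, thicker full-width lines at 0 (43 mm from the grip's centre), 50 and 100 mm; read at the collar's front edge.
- boom_arm (a joint): how far the telescoping arm is drawn out (m): 0 fully in, 0.14 fully out; equals the scale reading at the collar's edge. The grip's centre lies 215 mm plus this value from the post's axis. With the button out a brake holds the arm (over 40 N); with the button in it slides with 1 to 3 N and stays where it is held.
- lock_button (a joint): travel of the lock button (m): 0 out, 0.005 fully in, squeezed in above 0.003. A ribbed plate 28 mm along the boom, 26 mm high, on one side of the grip at its centre, 7 mm proud: 39 mm over grip and button when out, 34 mm when in. Its spring takes 6 N to start, 10 N to press fully; the brake is off from about 0.001.
- tower_top (a point): the top of the model's control tower, on its vertical axis, 148 mm above the bench (tower 53 mm across at its widest). When the boom is over it and at the 100 mm mark, the camera is within 15 mm of its axis.
- model: the airfield model: plywood baseboard 250 x 240 mm, 34 mm high, fixed; origin on the bench straight under the tower, which stands at the board's middle.
- hangar: loose brown model hangar 82 x 62 x 40 mm standing on the baseboard; origin at its underside. Leave alone.
- screwdriver: screwdriver with a black and yellow handle, 195 mm long, lying on the bench; leave alone.
- glue_bottle: white glue bottle, 40 mm across, 105 mm high; leave alone.
- circuit_board: small circuit board module 50 x 36 x 15 mm lying on the baseboard; leave alone.
- batten: wooden batten 130 x 26 x 16 mm; leave alone.
- tape_roll: roll of tape 76 mm across, 19 mm high; leave alone.
- paint_jar: small paint jar 44 mm across, 50 mm high; leave alone.

How it is judged:
By the outcome, as a careful person would: the job done as asked, in the order asked, and still so for the second after the job is handed in, while the arm keeps its last pose, push and grip.
It also fails if it takes over 38 s, if anything falls off the work surface, if the arm or the gripper's body presses on something with over 40 N, if the wrist force passes 120 N, or if a joint passes its speed limit or range.

## Working session

There is one attempt and no reset: what is moved stays moved. The work goes in short steps, Python scripts to look and compute and a tool call to move; the robot and the scene stay as the last step left them, time stands still between calls to the robot, and variables do not carry over. Pictures are saved under pics/ and viewed, and the job is handed in when it is done.

Besides the shell and the picture viewer there is one more tool, called by a JSON object that holds its "name" and its "arguments". drive_tool: Moves the arm, as the interface text tells. Its arguments: {"type":"object","properties":{"dp":{"type":"array"},"angular":{"type":"array"},"fingers":{"type":"number"}},"required":["dp","angular"]}

```bash
mkdir -p pics; ls
cat > h.py <<'E'
from workcell import *
import numpy as np, cv2
def pic(cam,name):
    im=grab_frame(cam); cv2.imwrite('pics/'+name,cv2.cvtColor(im,cv2.COLOR_RGB2BGR)); return im
E
python3 - <<'E'
from h import *
print(sense())
for c in('scene','top'):
    im=pic(c,c+'1.png'); print(im.shape); print(camera_info(c))
    for t in ('grip_centre','collar_edge','tower_top','lock_button'):
        print(c,t,spot_in(c,t))
E
```

```text
pics
{'time_s': 0.0, 'joint_pos': array([-9.11885289e-01,  3.59369642e-01,  1.10657545e-02, -3.49137264e-04,
       -1.22410063e+00, -2.88094786e-01]), 'qd': array([-0.00092536, -0.000301  ,  0.00052308, -0.00145121,  0.00034467,
        0.00147412]), 'joint_torque': array([-3.02228966e-05, -5.82711232e+01,  2.93046767e+01,  6.99704379e+00,
        6.85980282e-03, -1.22556180e-04]), 'position': array([ 0.24440874, -0.62869844,  0.23963701]), 'orientation': array([-1.77319739e+00, -2.59160023e+00, -1.26536712e-03]), 'contact_force': array([-0.54871166,  0.1495951 ,  0.52115035]), 'ft_torque': array([ 0.05568317,  0.04248851, -0.00275873]), 'width': 0.08748102633911865}
(420, 560, 3)
{'vertical_fov': 49.91524586983874, 'cx': 273.01150653777785, 'cy': 205.68222982818008, 'T': array([[-0.60849024, -0.47641963,  0.63463687,  1.4191498 ],
       [ 0.79353355, -0.3586031 ,  0.49163841,  0.66033468],
       [-0.00664344,  0.80276282,  0.59626145,  0.91584016],
       [ 0.        ,  0.        ,  0.        ,  1.        ]])}
scene grip_centre [{'pixel': [224.6, 172.6], 'confidence': 0.74}]
scen
[... 333 characters left out ...]
{'pixel': [230.1, 175.3], 'confidence': 0.62}]
(420, 560, 3)
{'vertical_fov': 56.31996481320842, 'cx': 280.0096626413812, 'cy': 214.30786924172287, 'T': array([[-0.0510525 ,  0.97676925, -0.20812368,  0.3981569 ],
       [-0.99869417, -0.05032758,  0.00878036,  0.05211812],
       [-0.00189798,  0.20830017,  0.9780631 ,  1.09701571],
       [ 0.        ,  0.        ,  0.        ,  1.        ]])}
top grip_centre []
top collar_edge [{'pixel': [313.4, 140.4], 'confidence': 0.73}]
top tower_top [{'pixel': [305.3, 252.9], 'confidence': 0.6}, {'pixel': [273.7, 278.8], 'confidence': 0.27}, {'pixel': [347.5, 188.5], 'confidence': 0.21}]
top lock_button [{'pixel': [343.2, 189.7], 'confidence': 0.67}]
```

View pics/scene1.png

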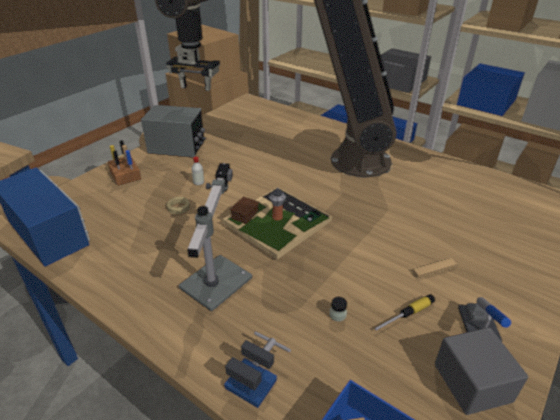

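View pics/top1.png

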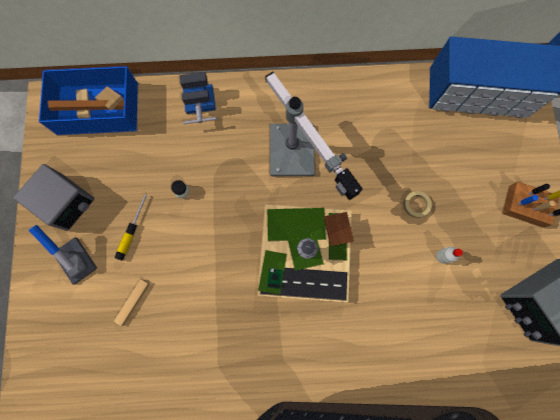

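Run:
```python
import cv2
a=cv2.imread('pics/top1.png')[60:310,240:460]
cv2.imwrite('pics/top1c.png',cv2.resize(a[0:150,20:140],None,fx=5,fy=4*1.0 and 4,interpolation=cv2.INTER_CUBIC) if 0 else cv2.resize(a[0:150,15:135],None,fx=4,fy=4,interpolation=cv2.INTER_CUBIC))
b=cv2.imread('pics/top1.png')[200:310,250:370]
cv2.imwrite('pics/top1d.png',cv2.resize(b,None,fx=5,fy=5,interpolation=cv2.INTER_CUBIC))
c=cv2.imread('pics/scene1.png')[150:300,170:340]
cv2.imwrite('pics/scene1c.png',cv2.resize(c,None,fx=4,fy=4,interpolation=cv2.INTER_CUBIC))
```

```text
(no output)
```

View pics/top1c.png

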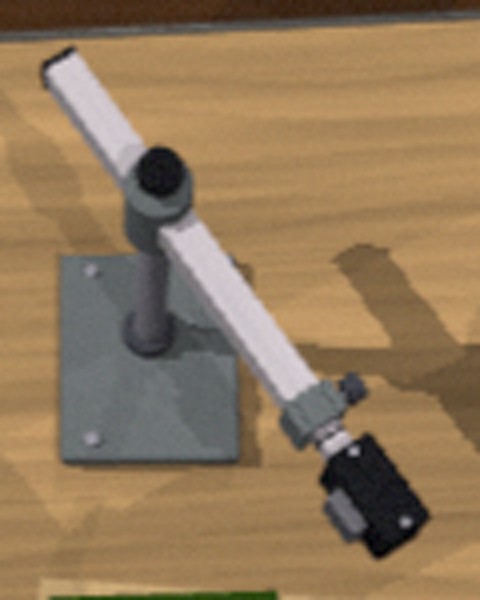

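View pics/top1d.png

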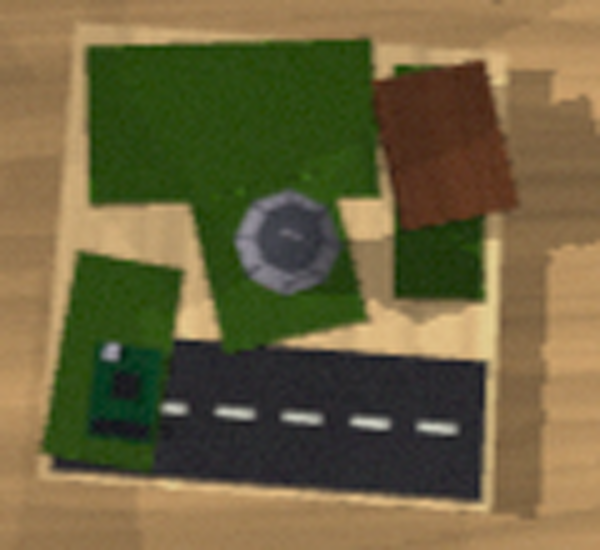

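View pics/scene1c.png

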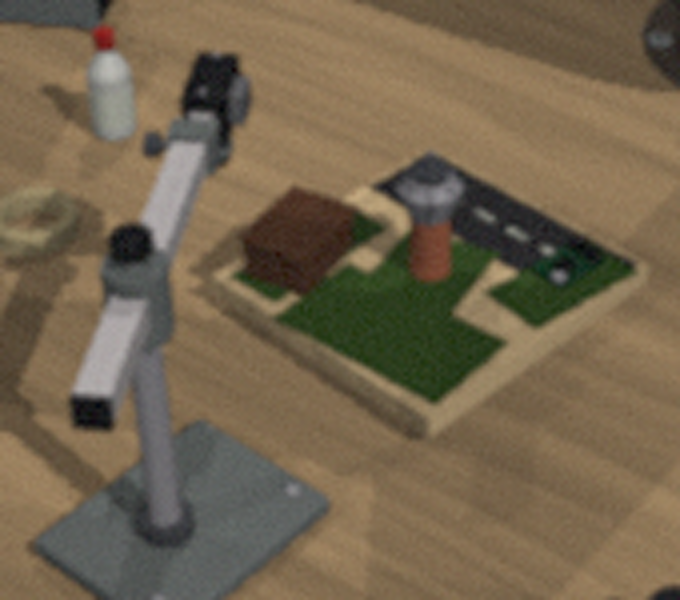

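```bash
cat >> h.py <<'E'
def ray(cam,px):
    i=camera_info(cam); f=210/np.tan(np.radians(i['vertical_fov']/2)); T=np.array(i['T'])
    d=T[:3,:3]@np.array([(px[0]-i['cx'])/f,-(px[1]-i['cy'])/f,-1]); return T[:3,3],d
def atz(cam,px,z):
    o,d=ray(cam,px); return o+d*(z-o[2])/d[2]
def proj(cam,P):
    i=camera_info(cam); f=210/np.tan(np.radians(i['vertical_fov']/2)); T=np.array(i['T'])
    c=T[:3,:3].T@(np.array(P)-T[:3,3]); return np.array([i['cx']+f*c[0]/-c[2], i['cy']-f*c[1]/-c[2]])
E
python3 - <<'E'
from h import *
c=lambda x,y:(255+x/4,60+y/4)
s=lambda x,y:(170+x/4,150+y/4)
p=lambda n,v:print(n,np.round(v,4))
p('grip screws',[atz('top',c(355,452),.247),atz('top',c(405,521),.247)])
p('grip centre top',atz('top',c(380,487),.247))
p('post base top',atz('top',c(148,330),.01)); p('post base sc',atz('scene',s(165,525),.01))
p('tower top',atz('top',(308,247.6),.148)); p('tower sc',atz('scene',s(430,172),.148))
p('grip sc', atz('scene',s(215,78),.247))
for z in(.25,.27,.29): p('knob %g'%z,[atz('top',c(160,160),z),atz('scene',s(130,240),z)])
p('rear',atz('top',c(60,62),.238))
p('collar',atz('top',c(318,415),.241))
for n,q in dict(a=(78,25),b=(508,60),cc=(490,508),d=(45,475)).items(): p(n,atz('top',(250+q[0]/5,200+q[1]/5),.034))
E
```

```text
grip screws [[ 0.6672 -0.1046  0.247 ]
 [ 0.6253 -0.1292  0.247 ]]
grip centre top [ 0.6459 -0.1169  0.247 ]
post base top [ 0.8438 -0.004   0.01  ]
post base sc [ 0.8338 -0.0102  0.01  ]
tower top [ 0.514  -0.0201  0.148 ]
tower sc [ 5.438e-01 -5.000e-04  1.480e-01]
grip sc [ 0.6556 -0.104   0.247 ]
knob 0.25 [[ 0.8513 -0.0048  0.25  ]
 [ 0.8283 -0.0158  0.25  ]]
knob 0.27 [[ 0.8406 -0.0034  0.27  ]
 [ 0.8461  0.0045  0.27  ]]
knob 0.29 [[ 0.8299 -0.0021  0.29  ]
 [ 0.8638  0.0248  0.29  ]]
rear [0.9254 0.0511 0.238 ]
collar [ 0.6923 -0.0864  0.241 ]
a [0.6529 0.0813 0.034 ]
b [ 0.6207 -0.156   0.034 ]
cc [ 0.3794 -0.1249  0.034 ]
d [0.4085 0.1095 0.034 ]
```

Run:
```python
from h import *
s=lambda x,y:(170+x/4,150+y/4)
for q in[(435,150),(645,270),(430,418),(210,272)]: print(np.round(atz('scene',s(*q),.034),4))
f=lambda P:np.round((proj('scene',P)-[170,150])*4,1)
print(f([.514,-.02,.148]),f([.514,-.02,.034]),f([.646,-.117,.247]),f([.843,-.004,.01]))
for P in [(.6529,.0813),(.6207,-.156),(.3794,-.1249),(.4085,.1095)]: print(f([*P,.034]))
print(camera_info('scene').keys())
```

```text
[ 0.3847 -0.1152  0.034 ]
[0.4195 0.1185 0.034 ]
[0.6587 0.086  0.034 ]
[ 0.6286 -0.1547  0.034 ]
[433.2 145.1] [433.1 263.9] [210.6  66.4] [162.2 536.8]
[429.6 410.9]
[215.6 266.5]
[429.8 143.5]
[642.6 259. ]
dict_keys(['vertical_fov', 'cx', 'cy', 'T'])
```

```bash
cat >> h.py <<'E'
def overlay(cam,src,name,box,k,post,ang,ext=0.,tower=None,btn=0.007):
    im=cv2.imread('pics/'+src); x0,y0,x1,y1=box
    im=cv2.resize(im[y0:y1,x0:x1],None,fx=k,fy=k,interpolation=cv2.INTER_CUBIC)
    u=-np.array([np.cos(ang),np.sin(ang)]); # x axis of boom frame points to post is -u.. u: post->grip negative
    X=np.array([np.cos(ang),np.sin(ang),0]); Y=np.cross([0,0,1],X); Z=np.array([0,0,1])
    O=np.array([*post,.225])-X*(.215+ext); C=np.array([*post,.225])-X*.172
    def pt(P): q=(proj(cam,P)-[x0,y0]+.5)*k-.5; return tuple(int(round(v)) for v in q)
    def box3(o,a,col):
        cs=[(i,j,l) for i in a[0] for j in a[1] for l in a[2]]
        P=[o+X*i+Y*j+Z*l for i,j,l in cs]
        for m in range(8):
            for n in range(m):
                if sum(a!=b for a,b in zip(cs[m],cs[n]))==1: cv2.line(im,pt(P[m]),pt(P[n]),col,1)
    box3(O,[(-.031,.031),(-.016,.016),(-.022,.022)],(0,255,255))
    box3(O,[(-.014,.014),(.016,.016+btn),(-.013,.013)],(255,0,255))
    box3(C,[(0,.022),(-.016,.016),(-.016,.016)],(0,255,0))
    cv2.line(im,pt([*post,0]),pt([*post,.27]),(255,255,0),1)
    if tower is not None:
        for z in (.148,):
            ps=[pt([tower[0]+.0265*np.cos(t),tower[1]+.0265*np.sin(t),z]) for t in np.linspace(0,6.28,30)]
            cv2.polylines(im,[np.array(ps)],True,(0,0,255),1)
        cv2.line(im,pt([*tower,.034]),pt([*tower,.148]),(0,0,255),1)
    cv2.imwrite('pics/'+name,im)
E
python3 - <<'E'
from h import *
overlay('top','top1.png','o1.png',(255,70,375,190),5,(.834,-.007),np.arctan2(.507,.862))
overlay('scene','scene1.png','o2.png',(180,150,300,290),4,(.834,-.007),np.arctan2(.507,.862),tower=(.514,-.02))
E
```

```text
(no output)
```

View pics/o1.png

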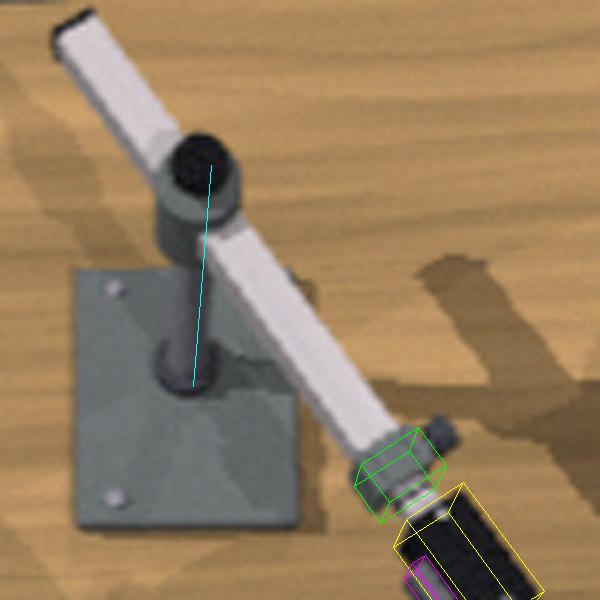

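View pics/o2.png

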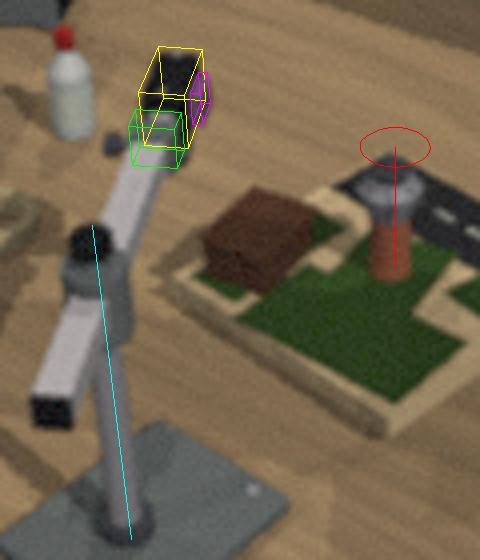

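Run:
```python
from h import *
overlay('top','top1.png','o1.png',(300,110,380,210),6,(.836,-.003),np.radians(30.6))
overlay('scene','scene1.png','o2.png',(190,150,260,220),8,(.836,-.003),np.radians(30.6))
```

```text
(no output)
```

View pics/o1.png

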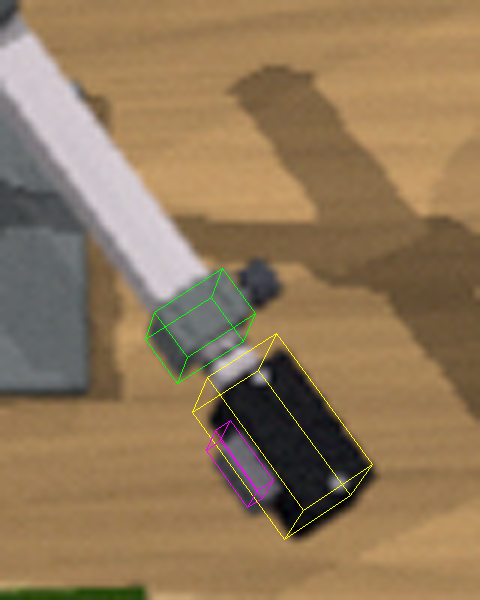

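View pics/o2.png

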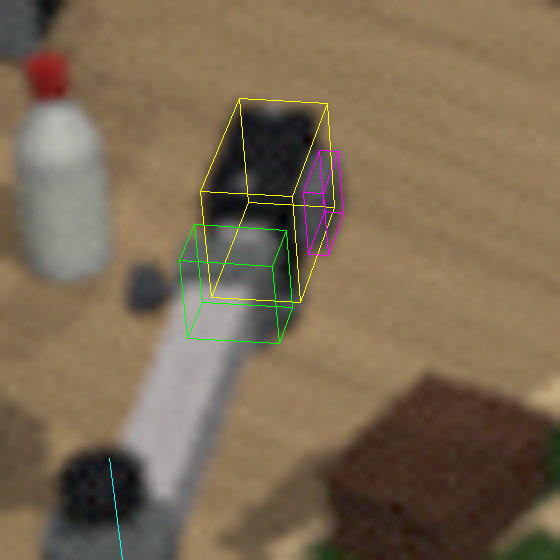

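```bash
cat >> h.py <<'E'
from scipy.spatial.transform import Rotation as R
def plan(target,yawX,rows=None):
    """deltas in tool frame to world target; tool x toward angle yawX (deg), tool down"""
    s=sense(); r=R.from_rotvec(s['orientation']); M=r.as_matrix()
    x=np.array([np.cos(np.radians(yawX)),np.sin(np.radians(yawX)),0]); z=np.array([0,0,-1.]); G=np.c_[x,np.cross(z,x),z]
    d=M.T@(np.array(target)-s['position'])*1000
    rv=(R.from_matrix(M.T@G)).as_rotvec()
    print('t',round(s['time_s'],3),'pos',np.round(s['position'],4),'toolx yaw',round(np.degrees(np.arctan2(M[1,0],M[0,0])),2),'w',round(s['width'],4))
    print('tool dp mm',np.round(d,1),'rotvec',np.round(rv,4)); return d,rv
E
python3 - <<'E'
from h import *
import workcell; print([n for n in dir(workcell) if n[0]!='_'])
try: print(tcp_to_tips)
except Exception as e: print(e)
plan((.647,-.116,.300),121); plan((.647,-.116,.300),-59)
im=cv2.imread('pics/top1.png')[140:200,325:370]
cv2.imwrite('pics/z.png',cv2.resize(im,None,fx=10,fy=10,interpolation=cv2.INTER_CUBIC))
E
```

```text
['IKError', 'camera_info', 'close_job', 'grab_frame', 'sense', 'spot_in', 'tcp_to_tips']
0.014
t 0.5 pos [ 0.2446 -0.6291  0.2405] toolx yaw 111.24 w 0.0877
tool dp mm [332.4 561.  -59.5] rotvec [-0.000e+00 -1.000e-04 -1.703e-01]
t 0.5 pos [ 0.2446 -0.6291  0.2405] toolx yaw 111.24 w 0.0877
tool dp mm [332.4 561.  -59.5] rotvec [-2.0000e-04  0.0000e+00  2.9713e+00]
```

View pics/z.png

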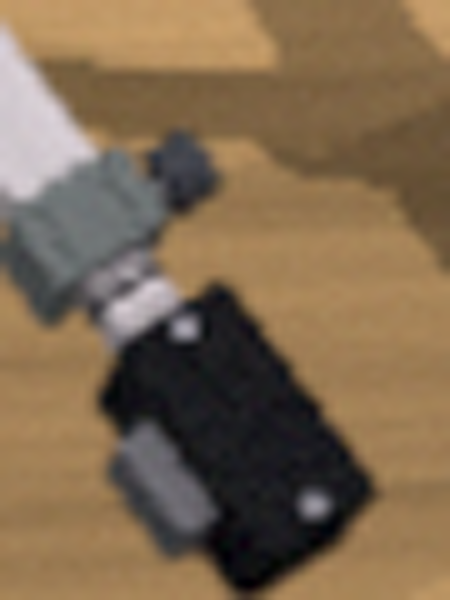

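{"name": "drive_tool", "arguments": {"dp": [[15, 25, -12], [20, 34, -12], [20, 34, -12], [20, 34, -12], [20, 34, -12]], "angular": [[0, 0, -0.03], [0, 0, -0.03], [0, 0, -0.03], [0, 0, -0.03], [0, 0, -0.03]], "fingers": 87}}

```text
time_s: 0.92
position: [0.3486, -0.4749, 0.2965]
orientation: [-1.577, -2.707, -0.003]
contact_force: [1.5, 0.5, 0.2]
width: 0.0871
```

Run:
```python
from h import *
plan((.647,-.116,.300),121)
```

```text
t 0.917 pos [ 0.3486 -0.4749  0.2965] toolx yaw 119.53 w 0.0871
tool dp mm [165.2 436.6  -3.2] rotvec [-0.0025 -0.0088 -0.0256]
```

{"name": "drive_tool", "arguments": {"dp": [[14, 36, -1], [14, 37, -1], [14, 37, -1], [14, 37, -1], [14, 37, 0]], "angular": [[0, 0, -0.01], [0, 0, -0.005], [0, 0, -0.005], [0, 0, 0], [0, 0, 0]]}}

```text
time_s: 1.33
position: [0.4763, -0.3138, 0.3069]
orientation: [1.551, 2.731, 0.003]
contact_force: [0.8, 0.1, 0.2]
width: 0.0869
```

{"name": "drive_tool", "arguments": {"dp": [[14, 37, 0], [14, 37, 0], [14, 37, 0], [10, 25, 0], [0, 0, 0]], "angular": [[0, 0, 0], [0, 0, 0], [0, 0, 0], [0, 0, 0], [0, 0, 0]]}}

```text
time_s: 1.75
position: [0.5734, -0.1872, 0.3088]
orientation: [1.542, 2.732, 0.007]
contact_force: [0.3, -0.5, 0.7]
width: 0.0869
```

Run:
```python
from h import *
plan((.647,-.116,.300),121)
```

```text
t 1.75 pos [ 0.5734 -0.1872  0.3088] toolx yaw 121.13 w 0.0869
tool dp mm [22.9 99.8  9.4] rotvec [0.0059 0.0015 0.0023]
```

{"name": "drive_tool", "arguments": {"dp": [[6, 27, 0], [6, 27, 0], [6, 25, 0], [5, 22, 0], [0, 0, 0]], "angular": [[0, 0, 0], [0, 0, 0], [0, 0, 0], [0, 0, 0], [0, 0, 0]]}}

```text
time_s: 2.17
position: [0.651, -0.1101, 0.31]
orientation: [1.538, 2.734, 0.008]
contact_force: [-0.6, -1.3, -0.6]
width: 0.0869
```

Run:
```python
from h import *
plan((.647,-.116,.300),121)
for c in('scene','top'): pic(c,c+'2.png')
a=cv2.imread('pics/top2.png')[100:240,270:430];cv2.imwrite('pics/a.png',cv2.resize(a,None,fx=4,fy=4,interpolation=cv2.INTER_CUBIC))
a=cv2.imread('pics/scene2.png')[90:240,160:320];cv2.imwrite('pics/b.png',cv2.resize(a,None,fx=4,fy=4,interpolation=cv2.INTER_CUBIC))
s=sense(); 
for c,o in(('top',(270,100)),('scene',(160,90))): print(c,(proj(c,s['position']+[0,0,-.014])-o)*4)
```

```text
t 2.167 pos [ 0.651  -0.1101  0.31  ] toolx yaw 121.28 w 0.0869
tool dp mm [-2.9 -6.6 10. ] rotvec [0.0068 0.002  0.005 ]
top [326.13240098 294.82661786]
scene [247.68154982 249.09928096]
```

View pics/a.png

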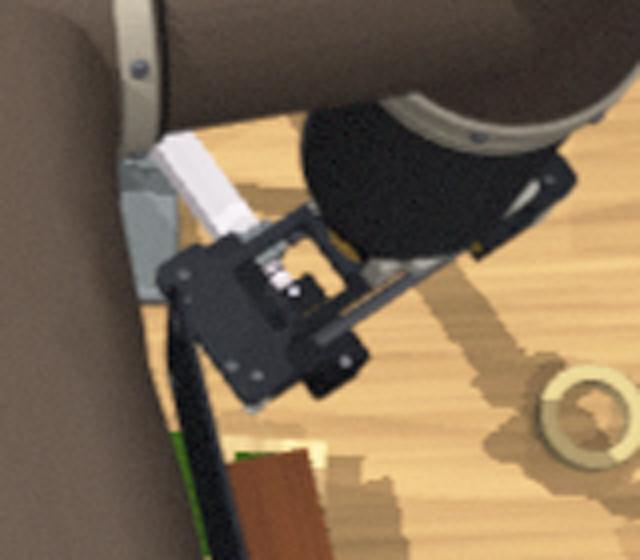

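View pics/b.png

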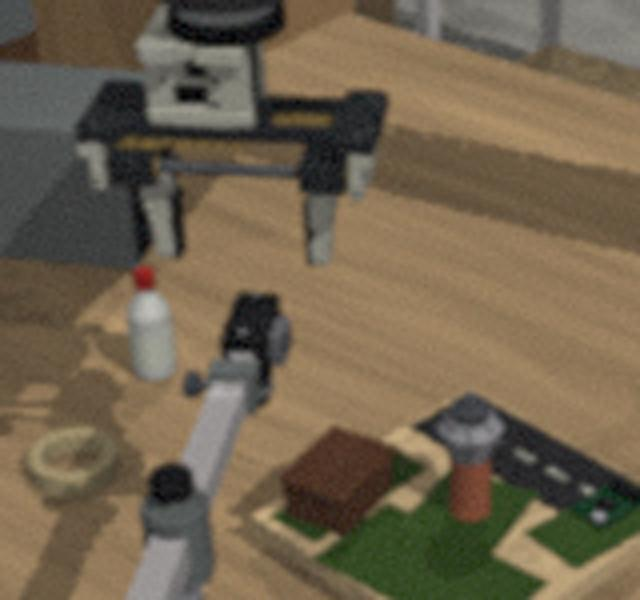

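{"name": "drive_tool", "arguments": {"dp": [[-2, -6, 15], [-2, 0, 20], [0, 0, 20], [0, 0, 20], [0, 0, 10]], "angular": [[0.007, 0.002, 0.0], [0, 0, 0], [0, 0, 0], [0, 0, 0], [0, 0, 0]]}}

```text
time_s: 2.68
position: [0.6447, -0.1231, 0.2279]
orientation: [1.541, 2.73, 0.004]
contact_force: [-0.6, -0.4, -0.7]
width: 0.0871
```

Run:
```python
from h import *
plan((.649,-.116,.220),121);print(sense()['contact_force'])
for c in('scene','top'): pic(c,c+'3.png')
a=cv2.imread('pics/top3.png')[100:240,270:430];cv2.imwrite('pics/a.png',cv2.resize(a,None,fx=4,fy=4,interpolation=cv2.INTER_CUBIC))
a=cv2.imread('pics/scene3.png')[120:240,170:270];cv2.imwrite('pics/b.png',cv2.resize(a,None,fx=5,fy=5,interpolation=cv2.INTER_CUBIC))
```

```text
t 2.683 pos [ 0.6447 -0.1231  0.2279] toolx yaw 121.1 w 0.0871
tool dp mm [3.9 7.3 7.9] rotvec [0.0059 0.0047 0.0017]
[-0.60696278 -0.37799575 -0.70614172]
```

View pics/a.png

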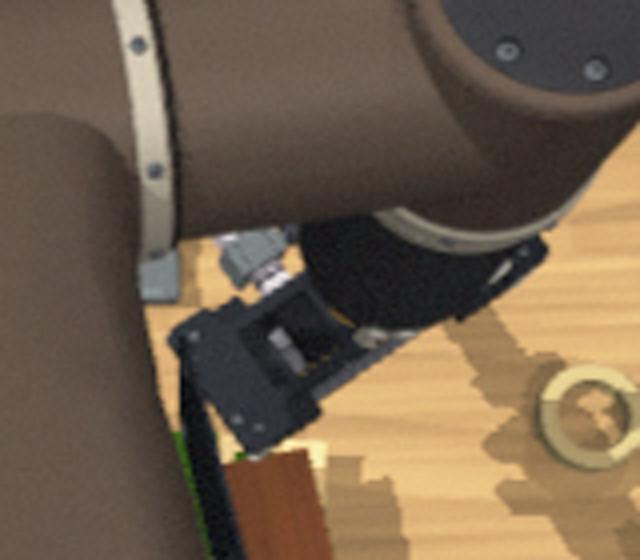

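View pics/b.png

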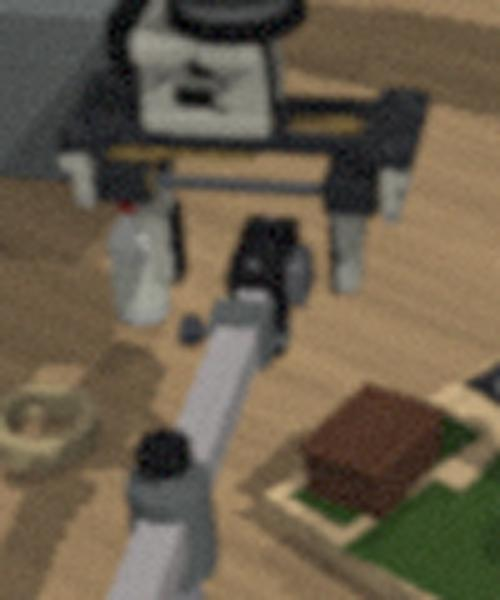

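{"name": "drive_tool", "arguments": {"dp": [[2, 4, 4], [2, 3, 3], [0, 1, 1], [0, 0, 0], [0, 0, 0]], "angular": [[0.004, 0.003, 0.0], [0, 0, 0], [0, 0, 0], [0, 0, 0], [0, 0, 0]]}}

```text
time_s: 3.2
position: [0.6519, -0.1158, 0.225]
orientation: [1.541, 2.729, 0.004]
contact_force: [0.3, 1.0, 0.2]
width: 0.0868
```

Run:
```python
from h import *
plan((.649,-.116,.220),121);print(sense()['contact_force'])
for c in('top',): pic(c,c+'4.png')
a=cv2.imread('pics/top4.png')[140:220,300:380];cv2.imwrite('pics/a.png',cv2.resize(a,None,fx=7,fy=7,interpolation=cv2.INTER_CUBIC))
```

```text
t 3.2 pos [ 0.6519 -0.1158  0.225 ] toolx yaw 121.09 w 0.0868
tool dp mm [ 1.3 -2.6  5. ] rotvec [0.0057 0.0053 0.0016]
[0.25542757 0.98380196 0.18906092]
```

View pics/a.png

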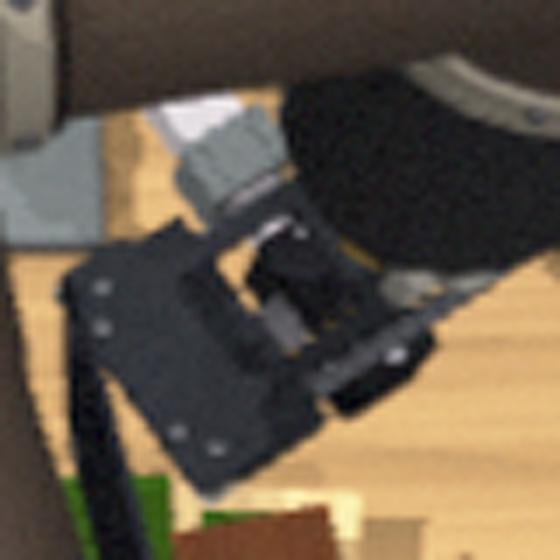

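{"name": "drive_tool", "arguments": {"dp": [[1, -3, 3], [0, 0, 3], [0, 0, 0], [0, 0, 0], [0, 0, 0]], "angular": [[0.003, 0.003, 0.0], [0, 0, 0], [0, 0, 0], [0, 0, 0], [0, 0, 0]]}}

```text
time_s: 3.67
position: [0.6487, -0.1165, 0.2193]
orientation: [1.542, 2.732, 0.003]
contact_force: [-1.1, 0.2, 0.3]
width: 0.0868
```

{"name": "drive_tool", "arguments": {"dp": [[0, 0, 0], [0, 0, 0], [0, 0, 0], [0, 0, 0], [0, 0, 0]], "angular": [[0, 0, 0.0], [0, 0, 0], [0, 0, 0], [0, 0, 0], [0, 0, 0]], "fingers": 50}}

```text
time_s: 4.08
position: [0.6487, -0.1166, 0.2194]
orientation: [1.542, 2.732, 0.003]
contact_force: [0.3, 0.6, 0.4]
width: 0.0591
```

Run:
```python
from h import *
plan((.649,-.116,.220),121);print(sense()['contact_force'])
for c in('scene','top'): pic(c,c+'5.png')
a=cv2.imread('pics/top5.png')[140:220,300:380];cv2.imwrite('pics/a.png',cv2.resize(a,None,fx=7,fy=7,interpolation=cv2.INTER_CUBIC))
a=cv2.imread('pics/scene5.png')[120:220,170:270];cv2.imwrite('pics/b.png',cv2.resize(a,None,fx=6,fy=6,interpolation=cv2.INTER_CUBIC))
```

```text
t 4.083 pos [ 0.6487 -0.1166  0.2194] toolx yaw 121.1 w 0.0591
tool dp mm [ 0.4  0.6 -0.6] rotvec [0.0036 0.0028 0.0018]
[0.32910558 0.64794683 0.41643061]
```

View pics/a.png

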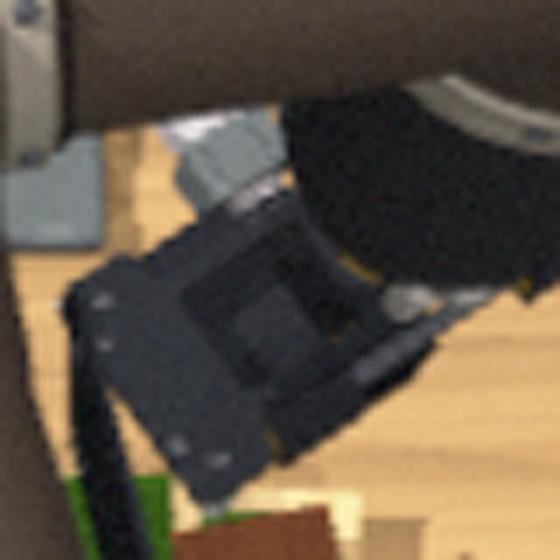

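View pics/b.png

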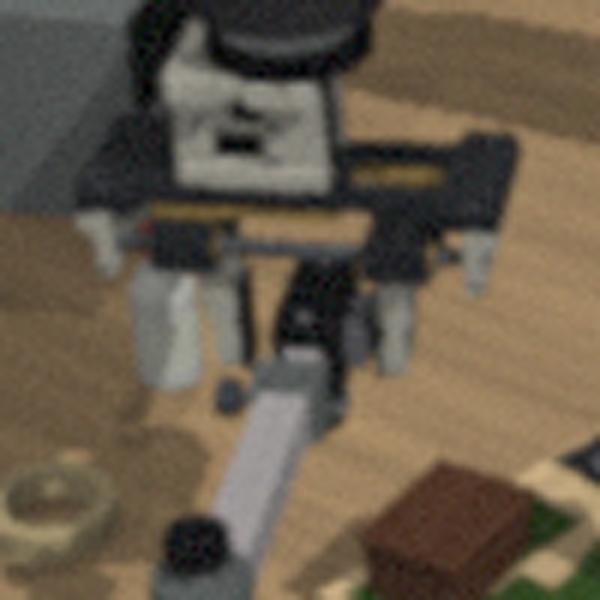

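{"name": "drive_tool", "arguments": {"dp": [[0, 0, 0], [0, 0, 0], [0, 0, 0], [0, 0, 0], [0, 0, 0]], "angular": [[0, 0, 0.0], [0, 0, 0], [0, 0, 0], [0, 0, 0], [0, 0, 0]], "fingers": 0}}

```text
time_s: 4.6
position: [0.6481, -0.1167, 0.2192]
orientation: [1.544, 2.732, 0.002]
contact_force: [-0.5, -0.6, -1.0]
width: 0.0337
```

{"name": "drive_tool", "arguments": {"dp": [[0, 0, 0], [0, 0, 0], [0, 0, 0], [0, 0, 0], [0, 0, 0]], "angular": [[0, 0, 0.0], [0, 0, 0], [0, 0, 0], [0, 0, 0], [0, 0, 0]]}}

```text
time_s: 5.02
position: [0.6481, -0.1167, 0.2192]
orientation: [1.544, 2.732, 0.003]
contact_force: [-0.9, -0.7, 0.6]
width: 0.034
```

Run:
```python
from h import *
plan((.649,-.116,.220),121);s=sense();print(s['contact_force'],s['ft_torque'])
for c in('scene','top'): pic(c,c+'6.png')
a=cv2.imread('pics/scene6.png')[120:220,170:270];cv2.imwrite('pics/b.png',cv2.resize(a,None,fx=6,fy=6,interpolation=cv2.INTER_CUBIC))
```

```text
t 5.017 pos [ 0.6481 -0.1167  0.2192] toolx yaw 121.05 w 0.034
tool dp mm [ 0.1  1.1 -0.8] rotvec [0.0029 0.0019 0.0009]
[-0.88572883 -0.66458493  0.58230902] [ 0.10773726  0.24966768 -0.12464764]
```

View pics/b.png

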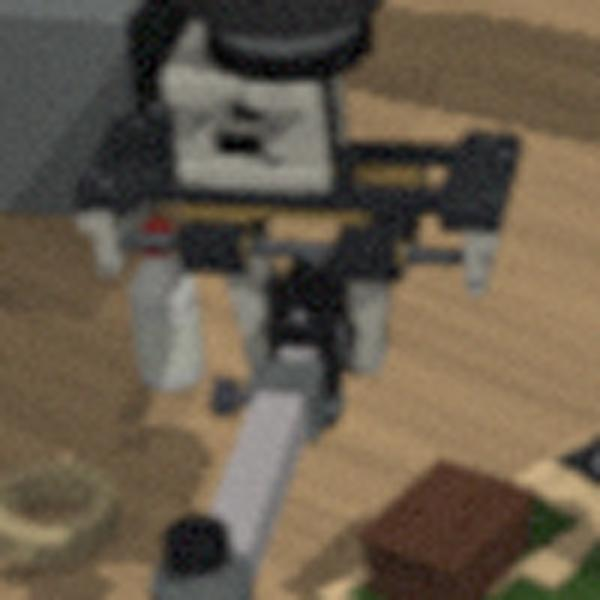

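{"name": "drive_tool", "arguments": {"dp": [[0, -10, 0], [0, -15, 0], [0, -18, 0], [0, -18, 0], [0, -10, 0]], "angular": [[0, 0, 0.0], [0, 0, 0], [0, 0, 0], [0, 0, 0], [0, 0, 0]]}}

```text
time_s: 5.53
position: [0.5873, -0.1537, 0.2191]
orientation: [1.538, 2.73, 0.008]
contact_force: [2.0, -0.2, -1.1]
width: 0.0338
```

{"name": "drive_tool", "arguments": {"dp": [[0, -8, 0], [0, -5, 0], [0, -2, 0], [0, 0, 0], [0, 0, 0]], "angular": [[0, 0, 0.0], [0, 0, 0], [0, 0, 0], [0, 0, 0], [0, 0, 0]]}}

```text
time_s: 5.95
position: [0.5704, -0.1635, 0.2191]
orientation: [1.542, 2.729, 0.008]
contact_force: [1.3, 0.0, 0.1]
width: 0.0335
```

Run:
```python
from h import *
plan((.6481,-.1167,.220),121);s=sense();print(s['contact_force'],s['ft_torque'])
for c in('scene','top'): pic(c,c+'7.png')
a=cv2.imread('pics/top7.png')[110:230,280:400];cv2.imwrite('pics/a.png',cv2.resize(a,None,fx=5,fy=5,interpolation=cv2.INTER_CUBIC))
a=cv2.imread('pics/scene7.png')[120:220,170:270];cv2.imwrite('pics/b.png',cv2.resize(a,None,fx=6,fy=6,interpolation=cv2.INTER_CUBIC))
```

```text
t 5.95 pos [ 0.5704 -0.1635  0.2191] toolx yaw 121.06 w 0.0335
tool dp mm [ 0.  90.7 -0.2] rotvec [0.0078 0.0035 0.0011]
[1.29624313 0.01125079 0.12853814] [ 0.40037244  0.13837518 -0.09287621]
```

View pics/b.png

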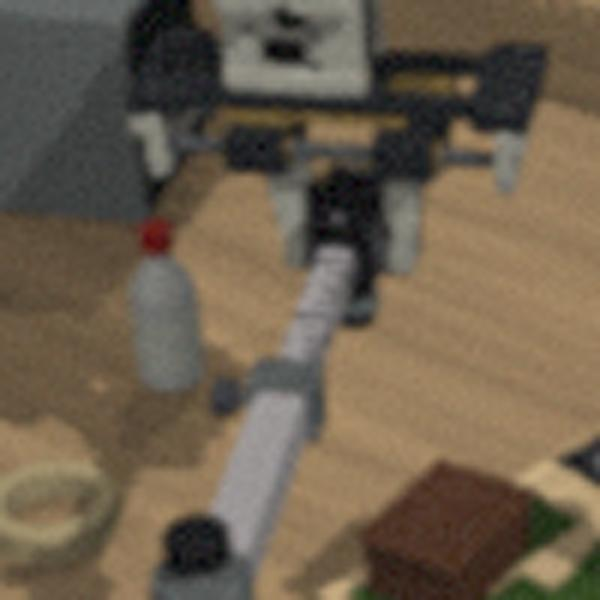

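View pics/a.png

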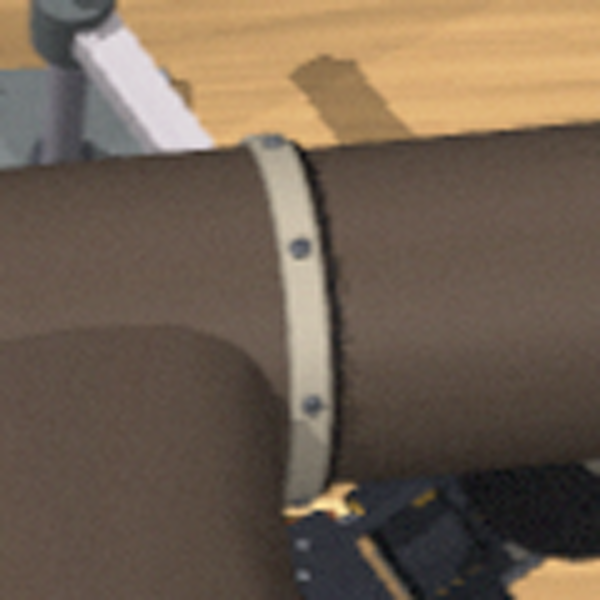

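Run:
```python
from h import *
# average several frames for noise
ims=[grab_frame('scene').astype(float) for _ in range(6)]
a=np.mean(ims,0).astype(np.uint8); cv2.imwrite('pics/scene8.png',cv2.cvtColor(a,cv2.COLOR_RGB2BGR))
a=cv2.imread('pics/scene8.png')[150:200,205:240]
a=cv2.resize(a,None,fx=12,fy=12,interpolation=cv2.INTER_CUBIC)
cv2.imwrite('pics/b.png',a)
```

```text
(no output)
```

View pics/b.png

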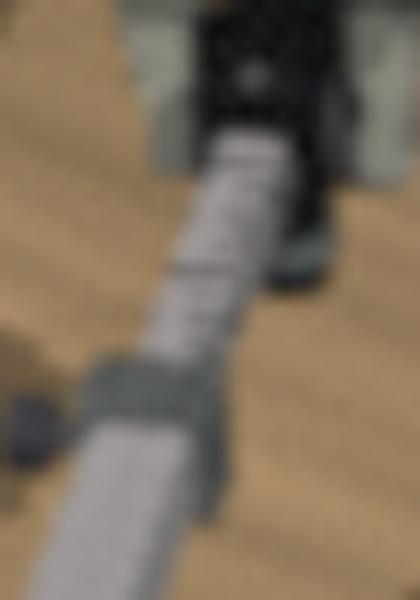

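```bash
cat > rd.py <<'E'
from h import *
def reading(p0,p50,pc,ang,cam='scene',dx=0.):
    s=sense(); X=np.array([np.cos(ang),np.sin(ang),0]); O=s['position'].copy(); O[2]=.225; O=O+X*dx
    q=lambda r,z:proj(cam,O+X*(.043+r)+[0,0,z])
    a,b=q(0,.008),q(.05,.008); p0,p50,pc=map(np.array,(p0,p50,pc))
    off=((p0-a)+(p50-b))/2
    print('pred0',a,'pred50',b,'off',p0-a,p50-b)
    d=(b-a)/np.linalg.norm(b-a)
    from scipy.optimize import brentq
    r=brentq(lambda r:(q(r,.016)+off-pc)@d,0,.2)
    r2=brentq(lambda r:(q(r,.016)+(p50-b)-pc)@d,0,.2)
    print('reading',r,r2); return r
E
python3 - <<'E'
from rd import *
c=lambda x,y:(205+(x+.5)/12-.5,150+(y+.5)/12-.5)
reading(c(248,158),c(200,270),c(160,357),np.radians(31.0))
s=sense();print(s['time_s'])
E
```

```text
pred0 [225.85062154 162.46023811] pred50 [222.3833984  171.59128864] off [-0.64228821  0.24809523] [-1.17506507  0.45037802]
reading 0.09980831232772897 0.09892402085400415
6.35
```

Run:
```python
from rd import *
im=cv2.imread('pics/scene8.png'); g=im.mean(2).astype(np.float32)
# along image line direction d through 50 line centre
c=lambda x,y:np.array((205+(x+.5)/12-.5,150+(y+.5)/12-.5))
p0,p50=c(248,158),c(200,270); d=(p50-p0)/np.linalg.norm(p50-p0)
perp=np.array([0.99,0.1])
t=np.arange(-3,20,.25)
prof=0
for w in np.linspace(-1.2,1.2,7):
    P=p0+t[:,None]*d+perp*w
    prof=prof+cv2.remap(g,P[:,0].astype(np.float32)[None],P[:,1].astype(np.float32)[None],cv2.INTER_CUBIC)[0]
for a,b in zip(t,prof/7): print(a,round(float(b),1),end=' | ')
print(np.linalg.norm(p50-p0))
# color ratio column for collar edge
```

```text
-3.0 44.1 | -2.75 58.3 | -2.5 71.6 | -2.25 84.8 | -2.0 98.9 | -1.75 113.7 | -1.5 125.3 | -1.25 132.7 | -1.0 137.2 | -0.75 139.7 | -0.5 138.6 | -0.25 133.9 | 0.0 128.2 | 0.25 124.2 | 0.5 124.0 | 0.75 126.7 | 1.0 130.7 | 1.25 134.4 | 1.5 136.8 | 1.75 137.7 | 2.0 138.0 | 2.25 138.2 | 2.5 139.7 | 2.75 141.9 | 3.0 143.9 | 3.25 145.1 | 3.5 145.3 | 3.75 144.8 | 4.0 143.8 | 4.25 142.5 | 4.5 141.0 | 4.75 139.8 | 5.0 139.2 | 5.25 139.2 | 5.5 139.6 | 5.75 140.4 | 6.0 141.9 | 6.25 143.8 | 6.5 145.6 | 6.75 146.4 | 7.0 146.1 | 7.25 145.3 | 7.5 144.3 | 7.75 143.6 | 8.0 143.2 | 8.25 143.9 | 8.5 144.9 | 8.75 144.9 | 9.0 142.4 | 9.25 137.4 | 9.5 131.2 | 9.75 125.4 | 10.0 121.1 | 10.25 119.9 | 10.5 122.0 | 10.75 126.2 | 11.0 130.9 | 11.25 134.9 | 11.5 137.3 | 11.75 138.8 | 12.0 140.0 | 12.25 141.5 | 12.5 143.7 | 12.75 145.3 | 13.0 146.1 | 13.25 145.9 | 13.5 145.1 | 13.75 143.9 | 14.0 142.8 | 14.25 142.4 | 14.5 142.8 | 14.75 144.2 | 15.0 145.8 | 15.25 147.2 | 15.5 147.9 | 15.75 148.5 | 16.0 149.2 | 16.25 149.7 | 16.5 149.4 | 16.75 147.8 | 17.0 145.8 | 17.25 142.9 | 17.5 138.0 | 17.75 130.8 | 18.0 122.7 | 18.25 115.7 | 18.5 108.8 | 18.75 102.0 | 19.0 96.1 | 19.25 92.9 | 19.5 91.5 | 19.75 90.5 | 10.154364141151861
```

Run:
```python
from rd import *
c=lambda x,y:np.array((205+(x+.5)/12-.5,150+(y+.5)/12-.5))
p0,p50=c(248,158),c(200,270); d=(p50-p0)/np.linalg.norm(p50-p0)
for dx in(0,-.005,.005): reading(p0+.4*d,p0+10.25*d,p0+18.08*d,np.radians(31.0),dx=dx)
```

```text
pred0 [225.85062154 162.46023811] pred50 [222.3833984  171.59128864] off [-0.79985593  0.61575324] [-1.21273788  0.53828125]
reading 0.09845163482919869 0.09827807274683618
pred0 [226.18583127 161.57745184] pred50 [222.73983328 170.65260522] off [-1.13506566  1.49853951] [-1.56917276  1.47696467]
reading 0.09887762510242186 0.09856220865820978
pred0 [225.51337583 163.34838621] pred50 [222.02473082 172.53585198] off [-0.46261021 -0.27239487] [-0.85407029 -0.40628209]
reading 0.09802673638810452 0.09799463410669462
```

{"name": "drive_tool", "arguments": {"dp": [[8, 0, 0], [13, 0.3, 0], [16, 0.4, 0], [16, 0.4, 0], [12, 0.3, 0]], "angular": [[0, 0, 0.025], [0, 0, 0.041], [0, 0, 0.051], [0, 0, 0.051], [0, 0, 0.038]]}}

```text
time_s: 6.77
position: [0.5436, -0.1047, 0.2191]
orientation: [1.823, 2.549, 0.008]
contact_force: [-0.7, 0.9, 0.4]
width: 0.0335
```

```bash
cat >> rd.py <<'E'
def st(post=(.839,-.0018)):
    s=sense(); M=R.from_rotvec(s['orientation']).as_matrix()
    d=np.array(post)-s['position'][:2]
    print('t',s['time_s'],'pos',np.round(s['position'],4),'toolyaw-90',np.degrees(np.arctan2(M[1,0],M[0,0]))-90,'bearing',np.degrees(np.arctan2(d[1],d[0])),'R',np.hypot(*d),'w',s['width'],'F',np.round(s['contact_force'],1),'tz',M[:,2].round(4),'j',np.round(s['joint_pos'],2))
E
python3 -c "
from rd import *
st()"
```

```text
t 6.7667 pos [ 0.5436 -0.1047  0.2191] toolyaw-90 18.8572004520517 bearing 19.20318058191355 R 0.3127563152220643 w 0.03352729810130066 F [-0.7  0.9  0.4] tz [ 9.2e-03 -7.0e-04 -1.0e+00] j [ 0.17  0.17 -0.3   0.   -1.09 -1.41]
```

{"name": "drive_tool", "arguments": {"dp": [[14, 0.3, 0], [17, 0.3, 0], [17, 0.3, 0], [15, 0.3, 0], [10, 0, 0]], "angular": [[0, 0, 0.042], [0, 0, 0.053], [0, 0, 0.053], [0, 0, 0.047], [0, 0, 0.033]]}}

```text
time_s: 7.18
position: [0.5272, -0.0294, 0.2192]
orientation: [2.113, 2.313, 0.012]
contact_force: [1.1, -1.3, -1.0]
width: 0.0334
```

```bash
python3 -c "
from rd import *
st()
for c in('scene','top'): pic(c,c+'9.png')
a=cv2.imread('pics/scene9.png')[120:260,170:310];cv2.imwrite('pics/b.png',cv2.resize(a,None,fx=4,fy=4,interpolation=cv2.INTER_CUBIC))
st()"
```

```text
t 7.1833 pos [ 0.5272 -0.0294  0.2192] toolyaw-90 5.189973969659192 bearing 5.066757525997172 R 0.3129913253858179 w 0.033388742220336255 F [ 1.1 -1.3 -1. ] tz [ 0.0116  0.     -0.9999] j [ 0.32  0.13 -0.35  0.   -1.08 -1.8 ]
t 7.2833 pos [ 0.5272 -0.0294  0.2191] toolyaw-90 5.3451733896349936 bearing 5.051604391075326 R 0.3130346702469991 w 0.03364249896373147 F [-0.6 -0.8 -0.8] tz [ 1.120e-02  1.000e-04 -9.999e-01] j [ 0.32  0.13 -0.35  0.   -1.08 -1.8 ]
```

View pics/b.png

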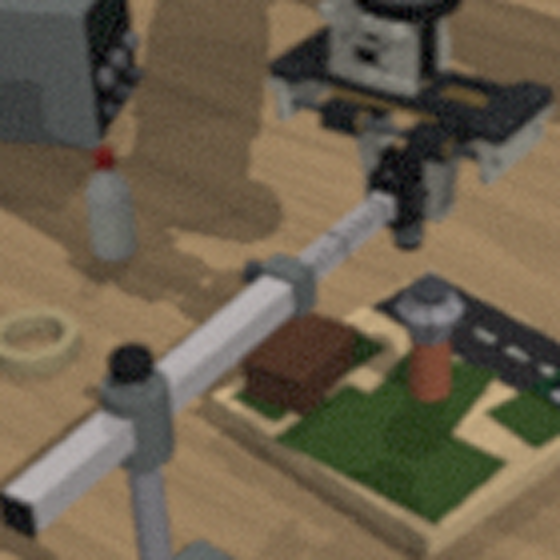

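View pics/top9.png

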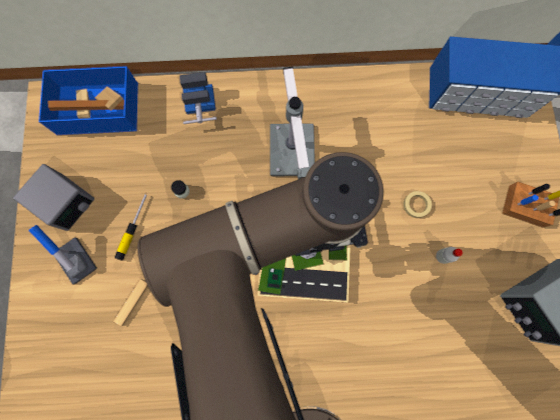

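Run:
```python
from rd import *
a=cv2.imread('pics/scene9.png')[155:235,250:300];cv2.imwrite('pics/c.png',cv2.resize(a,None,fx=9,fy=9,interpolation=cv2.INTER_CUBIC)[:600*2])
for P in [(.514,-.02,.148),(.514,-.02,.172),(.5272,-.0294,.172)]:
    print((proj('scene',P)-[250,155])*9)
```

```text
[254.66579738 281.40800375]
[254.69030094 221.7085598 ]
[208.1778777  229.84155257]
```

View pics/c.png

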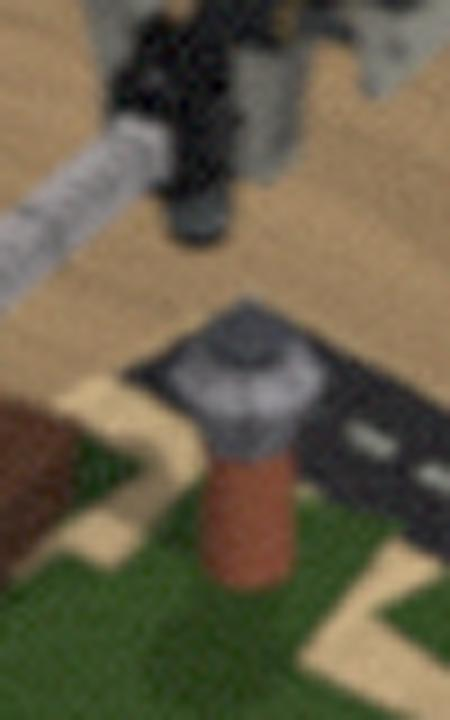

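{"name": "drive_tool", "arguments": {"dp": [[6, -0.8, 0], [4, -0.8, 0], [1, 0, 0], [0, 0, 0], [0, 0, 0]], "angular": [[0.005, 0, 0.02], [0.003, 0, 0.012], [0, 0, 0.003], [0, 0, 0], [0, 0, 0]]}}

```text
time_s: 7.7
position: [0.5257, -0.0192, 0.2192]
orientation: [2.15, 2.285, 0.004]
contact_force: [-0.5, -1.1, -0.2]
width: 0.034
```

Run:
```python
from rd import *
st()
ims=[grab_frame('scene').astype(float) for _ in range(8)]
a=np.mean(ims,0); cv2.imwrite('pics/scene10.png',cv2.cvtColor(a.round().astype(np.uint8),cv2.COLOR_RGB2BGR))
a=cv2.imread('pics/scene10.png')[160:205,230:280];cv2.imwrite('pics/c.png',cv2.resize(a,None,fx=13,fy=13,interpolation=cv2.INTER_CUBIC))
st()
```

```text
t 7.7 pos [ 0.5257 -0.0192  0.2192] toolyaw-90 3.46965202772995 bearing 3.173468167970296 R 0.3138268111423415 w 0.033966229472057866 F [-0.5 -1.1 -0.2] tz [ 4.8e-03 -6.0e-04 -1.0e+00] j [ 0.34  0.13 -0.35  0.   -1.09 -1.85]
t 8.1 pos [ 0.5256 -0.019   0.2192] toolyaw-90 3.4413564632289138 bearing 3.145209921154287 R 0.31386831169788554 w 0.033535638427561805 F [ 0.  -0.6  0.1] tz [ 4.7e-03 -7.0e-04 -1.0e+00] j [ 0.34  0.13 -0.35  0.   -1.09 -1.85]
```

View pics/c.png

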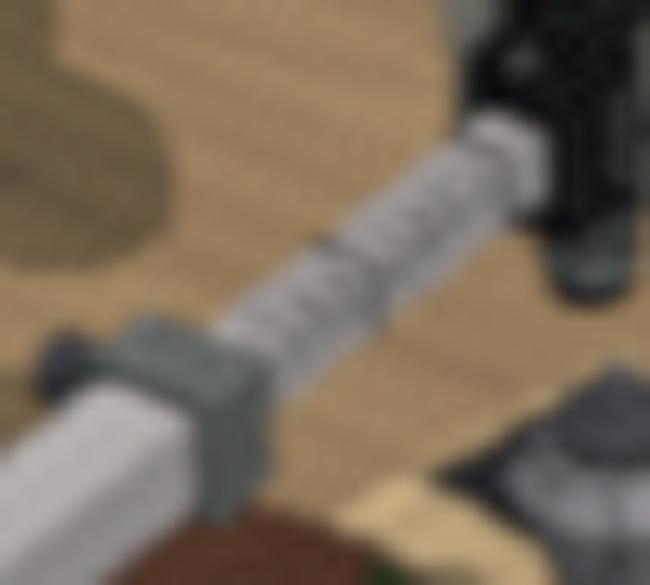

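```bash
cat >> rd.py <<'E'
def profile(img,p0,p50,t,width,perp):
    g=cv2.imread(img).mean(2).astype(np.float32); d=(p50-p0); L=np.linalg.norm(d); d=d/L; prof=0
    ws=np.linspace(-width,width,9)
    for w in ws:
        P=p0+t[:,None]*d+perp*w
        prof=prof+cv2.remap(g,P[:,0].astype(np.float32)[None],P[:,1].astype(np.float32)[None],cv2.INTER_CUBIC)[0]
    return prof/9,d,L
E
python3 - <<'E'
from rd import *
s=sense();ang=np.radians(3.3);X=np.array([np.cos(ang),np.sin(ang),0]);Y=np.cross([0,0,1],X);O=s['position'].copy();O[2]=.225
q=lambda r,y=0,z=.008:(proj('scene',O+X*(.043+r)+Y*y+[0,0,z])-[230,160]+.5)*13-.5
for r in(0,.05,.1): print(r,q(r,-.008),q(r,0),q(r,.008))
print('collar topedge',q(.1,-.016,.016),q(.1,.016,.016))
c=lambda x,y:np.array((230+(x+.5)/13-.5,160+(y+.5)/13-.5))
p0,p50=c(488,157),c(345,258)
perp=q(0,.008)-q(0,-.008);perp/=np.linalg.norm(perp)
t=np.arange(-3,27,.25)
pr,d,L=profile('pics/scene10.png',p0,p50,t,.9,perp)
print(L); print(' '.join(f'{a:.2f}:{b:.0f}' for a,b in zip(t,pr)))
E
```

```text
0 [466.34863659 131.53548334] [496.40161335 142.32739516] [526.62576759 153.18077618]
0.05 [331.9481732  235.55272684] [362.40713208 246.9343561 ] [393.04419982 258.38253946]
0.1 [190.23938414 345.2261405 ] [221.10458102 357.2465891 ] [252.15519882 369.33924987]
collar topedge [157.71064479 301.25404517] [282.01487925 349.28557778]
13.467031846162769
-3.00:130 -2.75:138 -2.50:143 -2.25:145 -2.00:143 -1.75:140 -1.50:135 -1.25:129 -1.00:123 -0.75:119 -0.50:118 -0.25:119 0.00:122 0.25:126 0.50:130 0.75:134 1.00:137 1.25:139 1.50:140 1.75:141 2.00:142 2.25:142 2.50:142 2.75:143 3.00:143 3.25:142 3.50:142 3.75:140 4.00:138 4.25:136 4.50:135 4.75:134 5.00:135 5.25:136 5.50:138 5.75:139 6.00:140 6.25:139 6.50:138 6.75:137 7.00:135 7.25:134 7.50:134 7.75:135 8.00:138 8.25:141 8.50:143 8.75:145 9.00:145 9.25:144 9.50:143 9.75:143 10.00:143 10.25:144 10.50:145 10.75:146 11.00:147 11.25:147 11.50:145 11.75:143 12.00:139 12.25:135 12.50:131 12.75:127 13.00:125 13.25:125 13.50:127 13.75:129 14.00:132 14.25:135 14.50:137 14.75:139 15.00:140 15.25:141 15.50:142 15.75:142 16.00:144 16.25:145 16.50:146 16.75:147 17.00:147 17.25:146 17.50:144 17.75:142 18.00:141 18.25:141 18.50:142 18.75:143 19.00:145 19.25:147 19.50:148 19.75:148 20.00:148 20.25:147 20.50:145 20.75:143 21.00:142 21.25:141 21.50:142 21.75:143 22.00:146 22.25:149 22.50:151 22.75:153 23.00:154 23.25:154 23.50:153 23.75:151 24.00:147 24.25:142 24.50:135 24.75:129 25.00:122 25.25:116 25.50:110 25.75:106 26.00:103 26.25:101 26.50:99 26.75:99
```

```bash
cat >> rd.py <<'E'
from scipy.optimize import fsolve, least_squares
def reading2(p0,p50,pc,ang,cam='scene',dx=0.):
    """fit grip position (x,y) & yaw so that 0 and 50 lines match, then intersect collar edge"""
    s=sense(); Z0=.225
    def q(v,r,y,z):
        X=np.array([np.cos(v[2]),np.sin(v[2]),0]);Y=np.cross([0,0,1],X)
        return proj(cam,np.array([v[0],v[1],Z0])+X*(.043+r)+Y*y+[0,0,z])
    out=[]
    for mode in('pose','offset'):
        if mode=='pose':
            res=least_squares(lambda v:np.r_[q(v,0,0,.008)-p0,q(v,.05,0,.008)-p50,(v[2]-ang)*20],[*s['position'][:2],ang],x_scale=[.01,.01,.1]); v=res.x; off=0;sc=1
            f=lambda w:q(v,w[0],w[1],.016)-pc
        else:
            v=[*(s['position'][:2]+dx*np.array([np.cos(ang),np.sin(ang)])),ang]; a,b=q(v,0,0,.008),q(v,.05,0,.008)
            # similarity mapping
            za=complex(*(b-a)); zb=complex(*(p50-p0)); k=zb/za
            def S(p): w=(complex(*(p-a)))*k; return np.array(p0)+[w.real,w.imag]
            f=lambda w:S(q(v,w[0],w[1],.016))-pc
            print('sim',abs(k),np.degrees(np.angle(k)))
        w=fsolve(f,[.1,0]); print(mode,np.round(v,4),'reading mm',round(w[0]*1000,2),'y',round(w[1]*1000,2))
E
python3 - <<'E'
from rd import *
c=lambda x,y:np.array((230+(x+.5)/13-.5,160+(y+.5)/13-.5))
p0,p50=c(488,157),c(345,258); d=(p50-p0)/np.linalg.norm(p50-p0)
reading2(p0-.45*d,p0+13.15*d,p0+24.85*d,np.radians(3.3))
E
```

```text
pose [ 0.5298 -0.0173  0.0458] reading mm 100.47 y 5.0
sim 1.0400515128672951 2.7451654814665556
offset [ 0.5256 -0.019   0.0576] reading mm 100.33 y 7.34
```

Run:
```python
from rd import *
import rd
c=lambda x,y:np.array((205+(x+.5)/12-.5,150+(y+.5)/12-.5))
p0,p50=c(248,158),c(200,270); d=(p50-p0)/np.linalg.norm(p50-p0)
s0=sense()
rd.sense=lambda:{**s0,'position':np.array([.5704,-.1635,.2191])}
reading2(p0+.4*d,p0+10.25*d,p0+18.08*d,np.radians(31.0))
# line-pixel check current image: side-edge lines; view collar edge with overlay
rd.sense=lambda:s0
v=(.5298,-.0173,.0458)
im=cv2.resize(cv2.imread('pics/scene10.png')[160:205,230:280],None,fx=13,fy=13,interpolation=cv2.INTER_CUBIC)
X=np.array([np.cos(v[2]),np.sin(v[2]),0]);Y=np.cross([0,0,1],X);O=np.array([v[0],v[1],.225])
pt=lambda r,y,z:tuple(int(round(k)) for k in (proj('scene',O+X*(.043+r)+Y*y+[0,0,z])-[230,160]+.5)*13-.5)
for r in range(0,110,10): cv2.line(im,pt(r/1000,-.008 if r%50==0 else -.004,.008),pt(r/1000,.008 if r%50==0 else .004,.008),(0,0,255),1)
for r,col in((.098,(255,0,0)),(.1,(0,255,0)),(.102,(255,255,0))): 
    P=[pt(r,a,b) for a,b in((-.016,-.016),(.016,-.016),(.016,.016),(-.016,.016))]
    cv2.polylines(im,[np.array(P)],True,col,1)
cv2.imwrite('pics/c.png',im)
```

```text
pose [ 0.5743 -0.1633  0.5351] reading mm 98.97 y 2.15
sim 1.0085225189244795 2.4056744258875034
offset [ 0.5704 -0.1635  0.5411] reading mm 99.6 y 3.15
```

View pics/c.png

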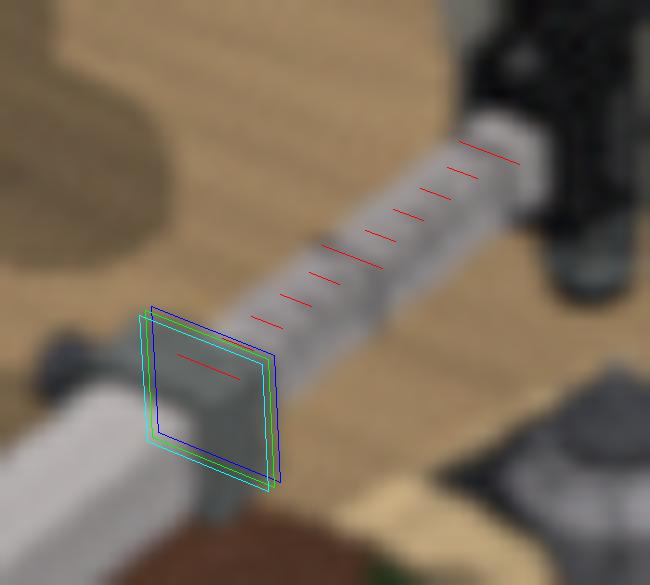

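Run:
```python
from rd import *
a=cv2.imread('pics/scene10.png')[160:225,245:310];cv2.imwrite('pics/c.png',cv2.resize(a,None,fx=9,fy=9,interpolation=cv2.INTER_CUBIC))
for P in [(.514,-.02,.034),(.514,-.02,.148),(.514,-.02,.172),(.5256,-.019,.172)]:
    print((proj('scene',P)-[245,160])*9+4)
a=cv2.resize(cv2.imread('pics/top1.png')[225:270,285:335],None,fx=12,fy=12,interpolation=cv2.INTER_CUBIC)
for z in(.12,.148):
  for t in((.514,-.02),):
    ps=[tuple(int(round(k)) for k in (proj('top',(t[0]+.0265*np.cos(w),t[1]+.0265*np.sin(w),z))-[285,225]+.5)*12) for w in np.linspace(0,6.28,40)]
    cv2.polylines(a,[np.array(ps)],True,(0,0,255) if z>.13 else (0,255,255),1)
cv2.imwrite('pics/d.png',a)
```

```text
[303.55608075 507.71700053]
[303.66579738 240.40800375]
[303.69030094 180.7085598 ]
[285.04670714 197.1135099 ]
```

View pics/c.png

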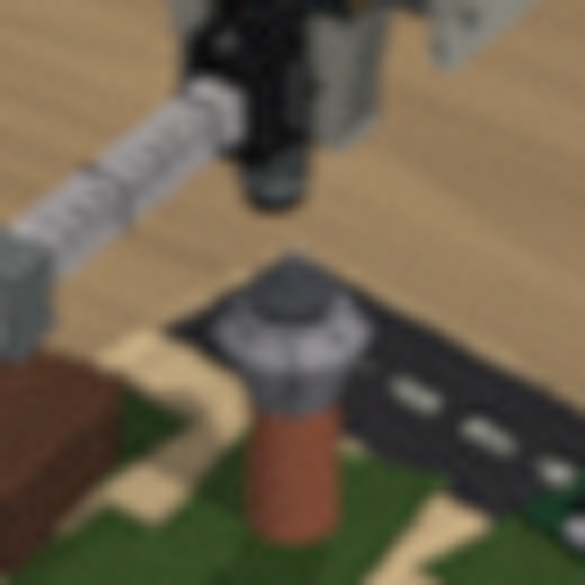

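View pics/d.png

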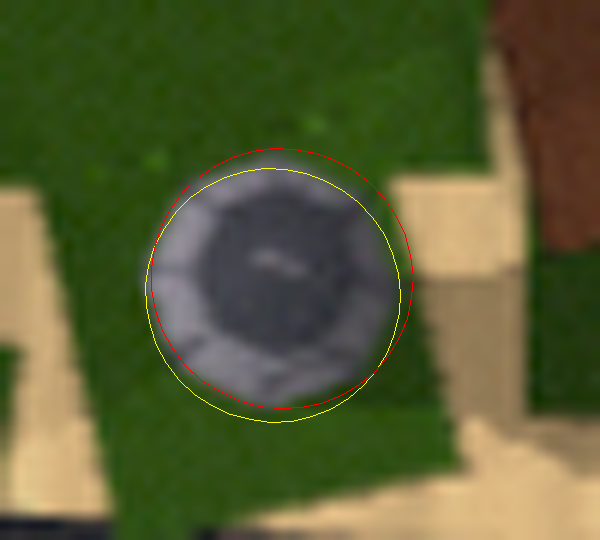

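Run:
```python
from rd import *
st(); print(close_job()); st()
```

```text
t 8.1 pos [ 0.5256 -0.019   0.2192] toolyaw-90 3.4413564632289138 bearing 3.145209921154287 R 0.31386831169788554 w 0.033535638427561805 F [ 0.  -0.6  0.1] tz [ 4.7e-03 -7.0e-04 -1.0e+00] j [ 0.34  0.13 -0.35  0.   -1.09 -1.85]
the job is handed in; nothing more can be done
None
the job is handed in; nothing more can be done
```

I gripped the boom's end grip with the lock button squeezed in and drew the arm out about 91 mm, from an estimated 8–9 mm start to roughly the 100 mm mark. I then swung the boom over the control tower and handed the job in at 8.1 s, still holding the grip.

Last checks:
- **Button:** the fingers are about 33.5–34 mm apart, which means it is fully in. The force on the tool is under 1 N.
- **Scale:** reading the lines in the side camera put the collar edge at about 100.4 mm. The earlier reading plus the travel since gives about 99.7–100.3 mm. I trust this to about ±1 mm. An earlier, cruder estimate came out about 1.5 mm lower.
- **Position:** the camera is about 8–11 mm from the tower's axis, nearly all of it along the boom, and about 1–2 mm sideways. That is inside the 15 mm you gave.
- **Other things:** I steered clear of the model and the loose things. Those I could see in the last pictures, including the hangar, tape and bottle, looked unmoved.

Checks that disagreed or could not be made:
- **Side camera:** it sits about 1–2 pixels (a few mm) off the robot's own position, so I compared the camera with the tower inside the same picture.
- **Top view:** the robot's arm hid the tower from above at the end, so the final position was checked only from the side camera and the robot's own measured position.

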